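# Turn the paint carousel to the short tub

### The job

On the assembly bench stands a small touch-up paint carousel. Push its rim pegs with the fingertips and turn it slowly and gently, either way, until the short wide tub stands in line with the pointer of the base; then let go and back off. Do not touch or lift any of the containers, leave them all standing in their pockets, and leave the other things on the bench alone.

Things in the scene. Friction and masses are not known exactly. Their poses are not given: they have to be found in the camera images.
- carousel_base: Fixed grey base of the carousel: a disc under the turntable, 17 mm high, with a flat pointed nose of aluminium (50 mm wide, 12 mm high) that sticks out from under the turntable to 195 mm from the axis: the pointer, which marks the front. Origin on the turning axis at bench height; the pointer lies along its -x axis. Place and yaw vary
- pointer_tip (a point): The outer tip of the pointer, 195 mm from the turning axis, 12 mm above the bench
- front_spot (a point): The point at the pointer's bearing, 74 mm from the axis, on the turntable's top level (36 mm above the bench), over which the tub's middle should come. It belongs to the base and does not turn
- turntable: Plywood turntable, 256 mm across, 16 mm thick, top 36 mm above the bench; turns either way without stops about the vertical axis through its origin (centre of its underside). Stiff pivot: about 2 N at a peg turns it, and it stops when the push ends. Five steel finger pegs stand on its rim; halfway between them, 74 mm from the axis, five 7 mm high ring pockets hold the containers with 2 mm play
- tub: The short wide white screw-top tub: 58 mm across, 36 mm tall, loose in the only wide pocket, on the turntable's -x axis; the other four containers are narrower and taller. Origin at the centre of its underside, z up
- peg0 (a point): Centre of the top of an upright round finger peg (18 mm across, 45 mm tall, top 81 mm above the bench), 115 mm from the axis at 0 degrees counter-clockwise from the turntable's +x axis; turns with it
- peg1 (a point): Centre of the top of an upright round finger peg (18 mm across, 45 mm tall, top 81 mm above the bench), 115 mm from the axis at 72 degrees counter-clockwise from the turntable's +x axis; turns with it
- peg2 (a point): Centre of the top of an upright round finger peg (18 mm across, 45 mm tall, top 81 mm above the bench), 115 mm from the axis at 144 degrees counter-clockwise from the turntable's +x axis; turns with it
- peg3 (a point): Centre of the top of an upright round finger peg (18 mm across, 45 mm tall, top 81 mm above the bench), 115 mm from the axis at 216 degrees counter-clockwise from the turntable's +x axis; turns with it
- peg4 (a point): Centre of the top of an upright round finger peg (18 mm across, 45 mm tall, top 81 mm above the bench), 115 mm from the axis at 288 degrees counter-clockwise from the turntable's +x axis; turns with it
- bottle_a: Slim white bottle with a neck, 38 mm across, 62 mm tall, loose in one of the four narrow pockets of the turntable (which one varies). Origin at the centre of its underside, z up. Not to be touched
- bottle_b: Slim white bottle with a neck, 38 mm across, 62 mm tall, loose in one of the four narrow pockets of the turntable (which one varies). Origin at the centre of its underside, z up. Not to be touched
- vial_a: Slim white straight-sided canister, 38 mm across, 48 mm tall, loose in one of the four narrow pockets of the turntable (which one varies). Origin at the centre of its underside, z up. Not to be touched
- vial_b: Slim white straight-sided canister, 38 mm across, 48 mm tall, loose in one of the four narrow pockets of the turntable (which one varies). Origin at the centre of its underside, z up. Not to be touched
- screwdriver: Screwdriver, 190 mm long, lying loose on the bench beside the carousel. Bystander
- tape: Cardboard ring (empty tape core), 90 mm across, 24 mm high, loose on the bench beside the carousel. Origin at the centre of its underside. Bystander
- offcut: Wooden offcut, 120 x 44 x 30 mm, loose on the bench beside the carousel. Origin at the centre of its underside. Bystander
There are look-alikes about, which are no part of the job. What is shaped like the tub but blue or red is not meant.

How it is judged:
By the outcome, as a careful person would: the job done as asked, in the order asked, and still so for the second after the job is handed in, with the robot touching nothing.
It also fails if it takes over 48 s, if anything falls off the work surface, if the arm or the gripper's body presses on something with over 40 N, if the wrist force passes 120 N, or if a joint passes its speed limit or range.

### The arm

A 6-joint arm with a two-finger parallel gripper is mounted at the origin on the work surface. World frame = base frame: x ahead of the robot, y to its left, z up, the work surface at z = 0. Lengths are in m, angles in rad, forces in N, time in s.
With the tool pointing down it reaches from about 0.275 to 0.75 m from the base axis. Payload 10.2 kg.
Tool frame: the origin (TCP) lies midway between the tips of the shut fingers; the grasp point (between the pads) lies 19 mm behind it (env.hold_point_z is the distance from the TCP to the grasp point, in m); x points along the fingers, z is the direction in which the jaws open and shut, and the axes are right-handed (so a half turn about x gives the same grasp; the last joint's range is limited). The gripper opens to 85 mm and grips with 20 to 120 N. Pads are 22 mm wide; open, the fingers measure 114 mm over their backs; the gripper's body (76 mm by 85 mm) begins 54 mm behind the grasp point. The pads swing forward as they close: fully open they stand 13 mm farther back than shut.
Start: joints at [-1.485, 0.313, 1.498, -0, 1.331, -0.223], TCP at [0.16, -0.5, 0.231] pointing down, gripper open.
Joint ranges: [-2.94, 2.94], [-0.97, 2.17], [0.19, 2.56], [-1.23, 4.37], [0.02, 3.11], [-2.88, 2.88]. Speed limits (rad/s): [2.39, 2.39, 3.01, 3.14, 3.14, 3.14].

### API

Orientations are given as a unit quaternion [x, y, z, w].
In Python, from bench import env, kinematics, monitor, eyes, job gives the robot as it stands. The module is installed in compiled form; this text tells all that it offers. Calls block until the motion is done:
- env.reach(position, orientation): joint-space move of the TCP to a pose.
- env.movel(position, velocity=0.15, frame=None, guard=None): straight line of the TCP; frame=None keeps the orientation; velocity is the mean speed in m/s. With guard (N) it stops when the force on the tool has changed by that much, and returns True; else False.
- env.set_joints(angles): joint-space move.
- env.release() and env.close_gripper(effort=None): open the fingers fully, or close them until they stop; effort is the grip in N (None keeps the last).
- env.hold(seconds).
- kinematics.ik(position, orientation): joint angles nearest the present ones, or None.
- monitor.sense(): the state.
- eyes.grab_frame(name): name is "scene" or "top" or "wrist"; returns a dict with "frame" (384x512x3 uint8, red, green, blue), "mtx" (3x3 intrinsics, pixels), "k1" (the pictures are not rectified: a ray, as slopes to the right and down, at radius r is drawn at 1 + k1 r^2 times it, then the intrinsics apply), "view" (4x4, takes a point from world to camera coordinates). Camera axes: x right, y down, z forward; pixel columns grow to the right and rows downward; lengths in m; the calibration is good to about 2 mm. A picture is of the moment at which its call begins. There is no depth.
A pose or a line that the arm cannot do raises env.MotionError and nothing moves.
- job.hand_in(): hands the job in, once; it reports no verdict.
The state is a dict: "clock": time; "joints": joint angles; "qvel": joint speeds; "joint_efforts": joint torques, N m; "position": TCP position; "ee_rot": TCP orientation; "contact_force": force on the tool from outside, world axes, zero at the start; "ft_torque": the same for the moment, N m; "finger_gap": opening from 0.0 (shut) to 1.0 (fully open).
Only numpy, scipy, OpenCV 4.12 (cv2) and the standard library are available. Lean on these libraries where they do the work, as an engineer would, in place of code of your own. Each camera call takes 0.05 s, during which the arm holds its last target.

## Working session

There is one attempt and no reset: what is moved stays moved. The work goes in short steps, each a Python script; the robot and the scene stay as the last script left them, time stands still between calls to the robot, and variables do not carry over. Pictures are saved under pics/ and viewed, and the job is handed in when it is done.

```bash
mkdir -p pics; ls; cat > h.py <<'E'
import numpy as np, cv2
from bench import env, kinematics, monitor, eyes, job
def grab(n,fn):
    f=eyes.grab_frame(n); cv2.imwrite('pics/'+fn,f['frame'][:,:,::-1]); np.savez('pics/'+fn+'.npz',**{k:np.array(v) for k,v in f.items()}); return f
def load(fn): return dict(np.load('pics/'+fn+'.npz'))
def proj(f,P):
    P=np.atleast_2d(P); c=P@f['view'][:3,:3].T+f['view'][:3,3]; s=c[:,:2]/c[:,2:]
    s=s*(1+f['k1']*(s**2).sum(1,keepdims=True)); M=f['mtx']; return s@M[:2,:2].T+M[:2,2]
def unproj(f,uv,z):
    uv=np.atleast_2d(np.array(uv,float)); M=f['mtx']; d=(uv-M[:2,2])@np.linalg.inv(M[:2,:2]).T; s=d.copy()
    for _ in range(30): s=d/(1+f['k1']*(s**2).sum(1,keepdims=True))
    R=f['view'][:3,:3]; C=-R.T@f['view'][:3,3]; r=np.c_[s,np.ones(len(s))]@R
    return C+r*((z-C[2])/r[:,2])[:,None]
E
python3 - <<'E'
from h import *
for n in ('scene','top','wrist'): f=grab(n,n+'0.png'); print(n,f['k1'],f['mtx'][0,0])
a=np.hstack([cv2.imread('pics/%s0.png'%n) for n in('scene','wrist')]);cv2.imwrite('pics/sw.png',cv2.resize(a,(800,300)))
t=cv2.imread('pics/top0.png');cv2.imwrite('pics/t.png',cv2.resize(t,(800,600)))
s=monitor.sense();print(s['clock'],s['position'],s['ee_rot'])
E
```

```text
pics
scene -0.04776580033277143 365.7120281348805
top -0.025389761600921865 362.3895103475648
wrist -0.01950626654457648 313.39109617545637
0.15 [ 0.15952319 -0.49997905  0.23087879] [ 0.41741189  0.57117543 -0.41690449  0.57071586]
```

View pics/t.png

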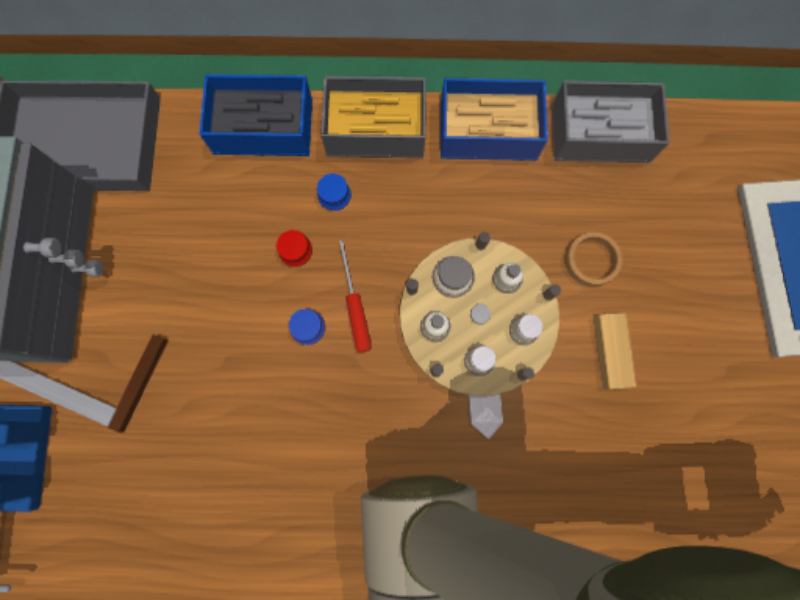

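View pics/sw.png

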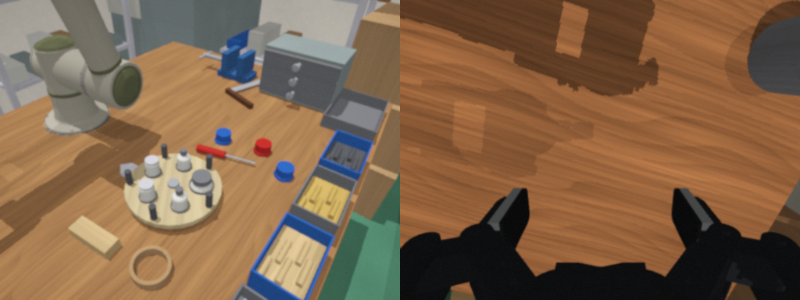

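The top view (800x600) shows the carousel centred at about (480,314), with its pointer tip at (488,437). There are four candidates for the tub: the wide white or grey one on the turntable at (453,276), blue at (333,190), red at (293,247) and blue at (306,326). Only the one at (453,276) is on the turntable in a wide pocket and not coloured. I'll confirm it in an enlarged crop.

```bash
python3 - <<'E'
from h import *
t=cv2.imread('pics/top0.png');cv2.imwrite('pics/tc.png',cv2.resize(t[145:290,245:370],None,fx=4.1,fy=4.1,interpolation=cv2.INTER_CUBIC))
E
```

```text
(no output)
```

View pics/tc.png

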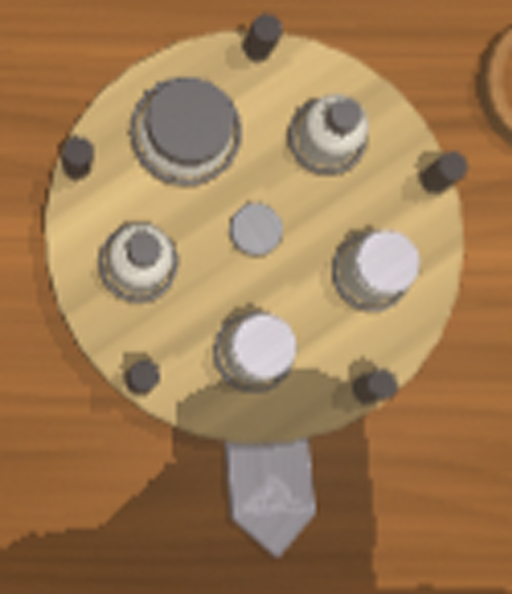

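The crop confirms that the wide, short white-bodied tub with a grey lid is at crop (188,125), in the wide pocket. Next I'll fit the geometry.

```bash
cat > fit.py <<'E'
from h import *
from scipy.optimize import least_squares
def pegpts(p):
    a=p[2]+np.deg2rad(72*np.arange(5)); return np.c_[p[0]+.115*np.cos(a),p[1]+.115*np.sin(a),np.full(5,.081)]
def autofit(f,p0,use=None,it=4,R=6):
    """refine (x,y,yaw) : peg-dark centroid compared with rendered peg silhouettes"""
    g=cv2.cvtColor(f['frame'],cv2.COLOR_RGB2GRAY)
    return g
E
python3 - <<'E'
from fit import *
f=load('top0.png')
o=np.array([245,145])
pg=np.array([(267,24),(455,162),(383,387),(145,378),(77,149)])/4.1+o-.4
w=unproj(f,pg,.081); print(w.round(4))
tip=unproj(f,np.array([(277,557)])/4.1+o-.4,.012)[0]; print('tip',tip)
tub=unproj(f,np.array([(192,121)])/4.1+o-.4,.072)[0]
c=w[:,:2].mean(0)
def r(p):
    P=pegpts(p)[:,:2]; return np.concatenate([(P[np.argmin(((P-q)**2).sum(1))]-q) for q in w[:,:2]])
best=min((least_squares(r,[*c,y]) for y in np.linspace(0,1.2,5)),key=lambda s:s.cost)
p=best.x; print('c',p[:2],'res mm',(best.fun*1e3).round(1))
print('tip r',np.linalg.norm(tip[:2]-p[:2]),'tub r',np.linalg.norm(tub[:2]-p[:2]))
b=np.arctan2(*(tip[:2]-p[:2])[::-1]); tb=np.arctan2(*(tub[:2]-p[:2])[::-1])
print('pointer deg',np.rad2deg(b),'tub deg',np.rad2deg(tb),'pegs',np.rad2deg(p[2])+72*np.arange(5))
# disc rim projection check in scene
s=load('scene0.png');im=s['frame'][:,:,::-1].copy();im2=f['frame'][:,:,::-1].copy()
th=np.linspace(0,6.28,120)
for F,I in((s,im),(f,im2)):
    for q in proj(F,np.c_[p[0]+.128*np.cos(th),p[1]+.128*np.sin(th),0*th+.036]): cv2.circle(I,tuple(int(v) for v in q.round()),0,(0,0,255),-1)
    for q in proj(F,np.r_[pegpts(p),tip[None],tub[None]]): cv2.circle(I,tuple(int(v) for v in q.round()),1,(0,255,0),-1)
A=cv2.resize(im[180:300,150:300],None,fx=2.6,fy=2.6);B=cv2.resize(im2[145:290,245:370],(A.shape[1],A.shape[0]+0))
cv2.imwrite('pics/ov.png',np.hstack([A,B]))
E
```

```text
[[ 0.6558 -0.08    0.081 ]
 [ 0.5742 -0.1891  0.081 ]
 [ 0.4428 -0.1437  0.081 ]
 [ 0.4455 -0.0087  0.081 ]
 [ 0.5775  0.0317  0.081 ]]
tip [ 0.34475556 -0.09346134  0.012     ]
c [ 0.53915758 -0.07793855] res mm [-1.7  0.  -1.3  1.1  2.1 -0.2  1.8 -0.  -1.  -0.9]
tip r 0.19502077290619518 tub r 0.07201352458086449
pointer deg -175.43468081605354 tub deg 35.3553306328525 pegs [ -0.98622129  71.01377871 143.01377871 215.01377871 287.01377871]
```

View pics/ov.png

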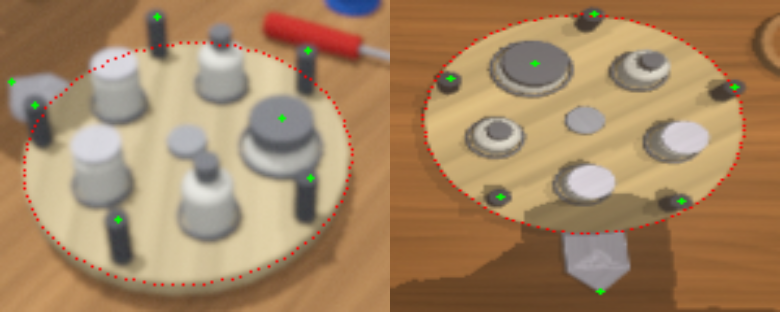

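The fit is consistent: axis at (0.539,-0.078), tip radius 195.0 mm, tub radius 72 mm. The tub stands at 35° and the pointer at 184.6°, so I need about +149.6° CCW. I'll push peg3 (215°) on its clockwise side, which is next to a slim container, with the tool turning along the arc. First I'll check IK.

```bash
cat >> fit.py <<'E'
from scipy.spatial.transform import Rotation as Ro
C=np.array([.5392,-.0779])
def quat(a,s):
    t=np.array([-np.sin(a),np.cos(a),0])*s; x=np.array([0,0,-1.]); return Ro.from_matrix(np.c_[x,t,np.cross(x,t)]).as_quat()
def pose(deg,s,r=.117,z=.052):
    a=np.deg2rad(deg); return np.array([C[0]+r*np.cos(a),C[1]+r*np.sin(a),z]), quat(a,s)
E
python3 - <<'E'
from fit import *
for s in(1,-1):
  for pk in (215,287,359,143):
    J=[kinematics.ik(*pose(pk-11+d,s)) for d in range(-8,155,18)]
    print(s,pk,[None if j is None else np.round(j[[0,5]] if hasattr(j,'shape') else [j[0],j[5]],2).tolist() for j in J])
E
```

```text
1 215 [[-0.52, 2.34], [-0.57, 1.98], [-0.59, 1.65], [-0.58, 1.34], [-0.55, 1.05], [-0.52, 0.78], [-0.47, 0.51], [-0.41, 0.25], [-0.36, -0.01], [-0.3, -0.27]]
1 287 [[-0.55, 1.05], [-0.52, 0.78], [-0.47, 0.51], [-0.41, 0.25], [-0.36, -0.01], [-0.3, -0.27], [-0.25, -0.53], [-0.2, -0.8], [-0.17, -1.08], [-0.15, -1.37]]
1 359 [[-0.36, -0.01], [-0.3, -0.27], [-0.25, -0.53], [-0.2, -0.8], [-0.17, -1.08], [-0.15, -1.37], [-0.14, -1.68], [-0.16, -2.01], [-0.21, -2.37], [-0.28, -2.75]]
1 143 [[-0.21, -2.37], [-0.28, -2.75], None, [-0.45, 2.73], [-0.52, 2.34], [-0.57, 1.98], [-0.59, 1.65], [-0.58, 1.34], [-0.55, 1.05], [-0.52, 0.78]]
-1 215 [[-0.52, -0.8], [-0.57, -1.16], [-0.59, -1.49], [-0.58, -1.8], [-0.55, -2.09], [-0.52, -2.37], [-0.47, -2.63], None, None, [-0.3, 2.88]]
-1 287 [[-0.55, -2.09], [-0.52, -2.37], [-0.47, -2.63], None, None, [-0.3, 2.88], [-0.25, 2.61], [-0.2, 2.34], [-0.17, 2.07], [-0.15, 1.77]]
-1 359 [None, [-0.3, 2.88], [-0.25, 2.61], [-0.2, 2.34], [-0.17, 2.07], [-0.15, 1.77], [-0.14, 1.46], [-0.16, 1.13], [-0.21, 0.77], [-0.28, 0.39]]
-1 143 [[-0.21, 0.77], [-0.28, 0.39], [-0.36, -0.01], [-0.45, -0.41], [-0.52, -0.8], [-0.57, -1.16], [-0.59, -1.49], [-0.58, -1.8], [-0.55, -2.09], [-0.52, -2.37]]
```

```bash
python3 - <<'E'
from fit import *
env.close_gripper()
p,q=pose(201.5,1,r=.119,z=.17)
env.reach(p,q); print(monitor.sense()['clock'])
p[2]=.052
print(env.movel(p,velocity=.12,guard=6)); s=monitor.sense(); print(s['clock'],s['position'],s['contact_force'],s['finger_gap'])
grab('scene','scene1.png');grab('wrist','wrist1.png')
a=np.hstack([cv2.imread('pics/%s1.png'%n) for n in('scene','wrist')]);cv2.imwrite('pics/sw1.png',cv2.resize(a,(800,300)))
cv2.imwrite('pics/s1.png',cv2.resize(cv2.imread('pics/scene1.png')[150:310,120:320],None,fx=3.5,fy=3.5))
E
```

```text
3.0167
False
4.15 [ 0.42881048 -0.12170209  0.05253966] [-0.79011007 -0.030582   -0.44484356] -0.0023120624069979186
```

View pics/s1.png

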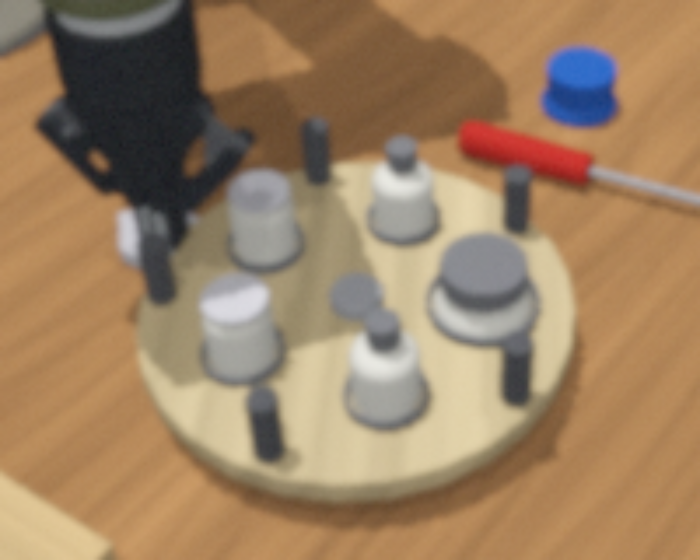

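View pics/sw1.png

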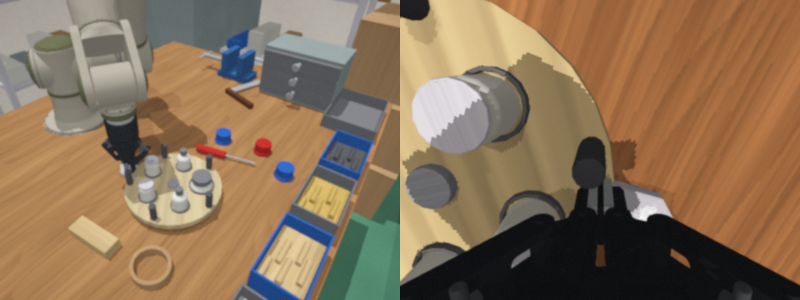

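The fingers stand behind peg3, clear of the vial (plan gap about 12 mm or more). I'll raise them a little for margin over the linkages, make a guarded contact, then sweep in small chords and watch the force.

```bash
python3 - <<'E'
from fit import *
def go(d,v,g=None):
    p,q=pose(d,1,r=.120,z=.058); return env.movel(p,velocity=v,frame=q,guard=g)
go(201.5,.05)
for d in np.arange(202.5,210,1):
    hit=go(d,.02,1.2); 
    if hit: break
s=monitor.sense(); P=s['position']; a=np.rad2deg(np.arctan2(P[1]-C[1],P[0]-C[0]))%360
print('contact',hit,a,s['clock'],s['contact_force'])
t0=s['clock']
for d in np.arange(a+3,a+40,6):
    go(d,.04); s=monitor.sense(); F=s['contact_force']; print(round(d,1),round(s['clock'],2),F.round(1))
f=grab('scene','scene2.png')
cv2.imwrite('pics/s2.png',cv2.resize(f['frame'][150:310,120:320,::-1],None,fx=3.5,fy=3.5))
E
```

```text
contact False 209.5646405578965 6.5917 [-0.72486299 -0.28009687  0.35176911]
212.6 6.9 [ 0.2 -1.1  0.3]
218.6 7.37 [ 1.   0.8 -0. ]
224.6 7.83 [-0.   0.5 -0.4]
230.6 8.3 [-0.3  0.4 -0.5]
236.6 8.77 [-1.4  0.5  0.3]
242.6 9.23 [ 0.2  0.1 -0.5]
248.6 9.7 [-0.1 -0.3 -0. ]
```

View pics/s2.png

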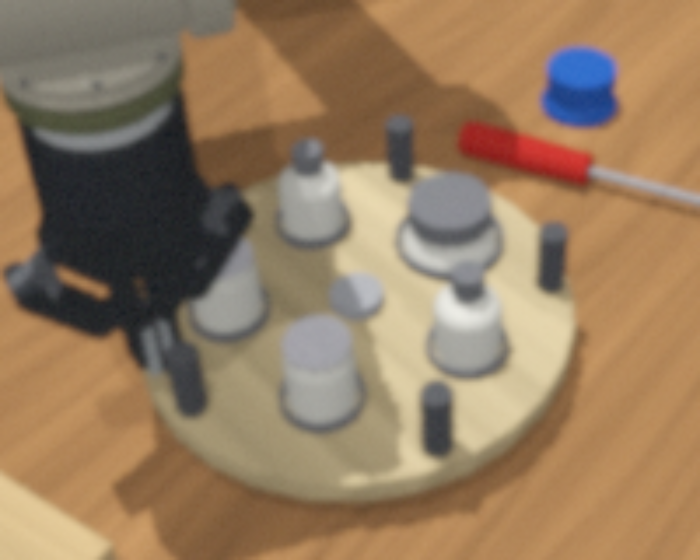

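The table turns smoothly and the containers stand. I'll continue to about 12° short and then measure.

```bash
python3 - <<'E'
from fit import *
def go(d,v,g=None):
    p,q=pose(d,1,r=.120,z=.058); return env.movel(p,velocity=v,frame=q,guard=g)
m=0
for d in np.arange(254.6,343,6):
    go(d,.035); s=monitor.sense(); m=max(m,np.linalg.norm(s['contact_force']))
print(d,s['clock'],m)
f=grab('scene','scene3.png');t=grab('top','top3.png')
A=cv2.resize(f['frame'][160:310,120:320,::-1],(400,300));B=cv2.resize(t['frame'][140:290,220:420,::-1],(400,300))
cv2.imwrite('pics/s3.png',np.hstack([A,B]))
E
```

```text
338.60000000000036 17.375 1.689460757958908
```

View pics/s3.png

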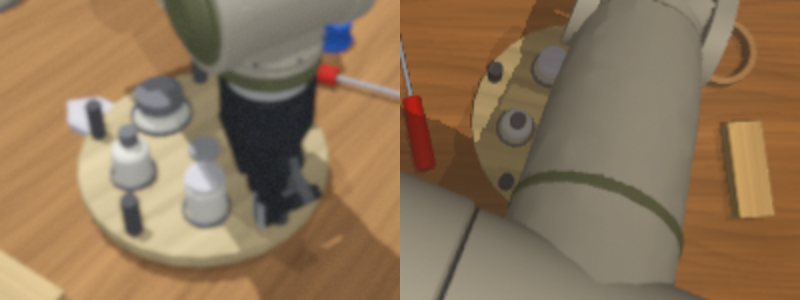

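```bash
python3 - <<'E'
from fit import *
s=load('scene3.png')['frame'][190:290,145:245,::-1];t=load('top3.png')['frame'][145:255,230:300,::-1]
A=cv2.resize(s,(500,500),interpolation=cv2.INTER_CUBIC);B=cv2.resize(t,None,fx=4.2,fy=4.2,interpolation=cv2.INTER_CUBIC)
h=max(A.shape[0],B.shape[0]);o=np.zeros((500,500+B.shape[1],3),np.uint8);o[:,:500]=A;o[:B.shape[0],500:]=B[:500];cv2.imwrite('pics/z3.png',o)
E
```

```text
(no output)
```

View pics/z3.png

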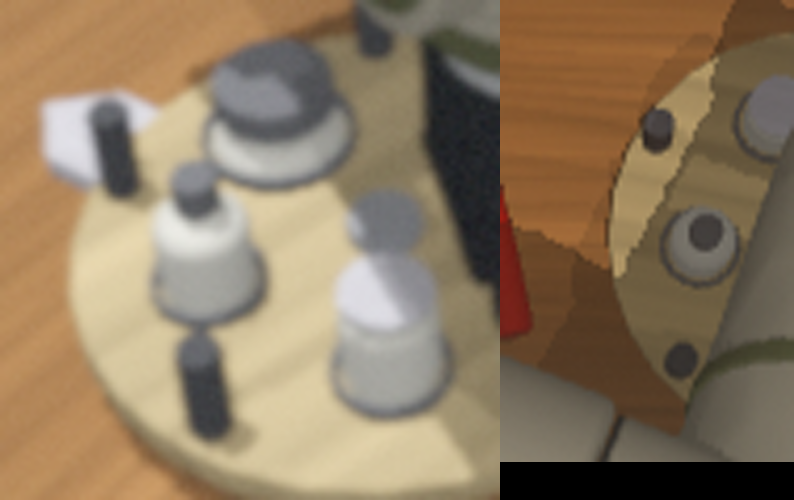

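```bash
python3 - <<'E'
from fit import *
def ang(f,uv,z=.081):
    w=unproj(f,uv,z)[:,:2]-C; return np.rad2deg(np.arctan2(w[:,1],w[:,0]))%360,(np.linalg.norm(w,axis=1)*1e3).round(1)
s=load('scene3.png');t=load('top3.png')
for n,r in(('scene',ang(s,np.array([(110,108),(200,346)])/5+[145,190]-.4)),('top',ang(t,np.array([(159,118),(183,357)])/4.2+[230,145]-.4))):
    print(n,r, 'yaw mod72',r[0]%72)
print('tub',ang(s,np.array([(272,92)])/5+[145,190]-.4,.072))
# nose in pre-run image: initial same method for scene
E
```

```text
scene (array([202.85808365, 275.37783481]), array([115.6, 112.7])) yaw mod72 [58.85808365 59.37783481]
top (array([ 59.57029729, 132.26136263]), array([116.1, 115. ])) yaw mod72 [59.57029729 60.26136263]
tub (array([172.86571421]), array([68.6]))
```

Peg yaw is about 59.5° mod 72, so the tub stands near 167.5° and needs about 17° more. I'll push 14°, back off, and measure with a clear view.

```bash
python3 - <<'E'
from fit import *
def go(d,v,r=.120,z=.058):
    p,q=pose(d,1,r=r,z=z); return env.movel(p,velocity=v,frame=q)
for d in (343.6,348.6,352.6): go(d,.03)
print(monitor.sense()['clock'])
go(349.6,.05); go(349.6,.15,z=.17)
p,q=pose(349.6,1); env.reach([.42,-.42,.2],q)
print(monitor.sense()['clock'])
f=grab('scene','scene4.png');t=grab('top','top4.png')
cv2.imwrite('pics/z4.png',cv2.resize(t['frame'][145:290,245:370,::-1],None,fx=4.1,fy=4.1,interpolation=cv2.INTER_CUBIC))
cv2.imwrite('pics/y4.png',cv2.resize(f['frame'][180:300,145:305,::-1],None,fx=5,fy=5,interpolation=cv2.INTER_CUBIC))
E
```

```text
18.9083
21.5667
```

View pics/z4.png

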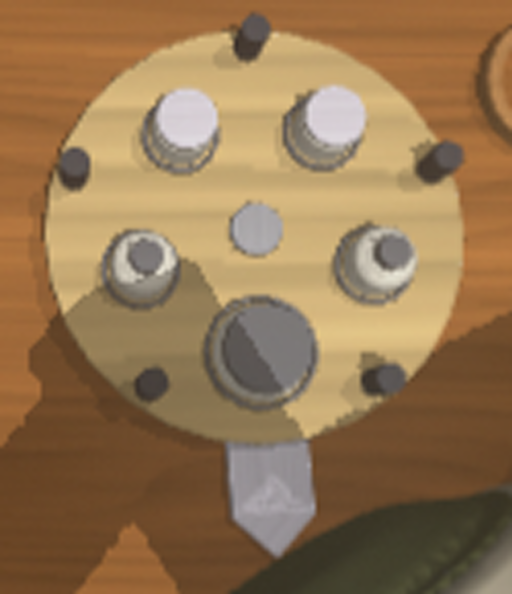

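View pics/y4.png

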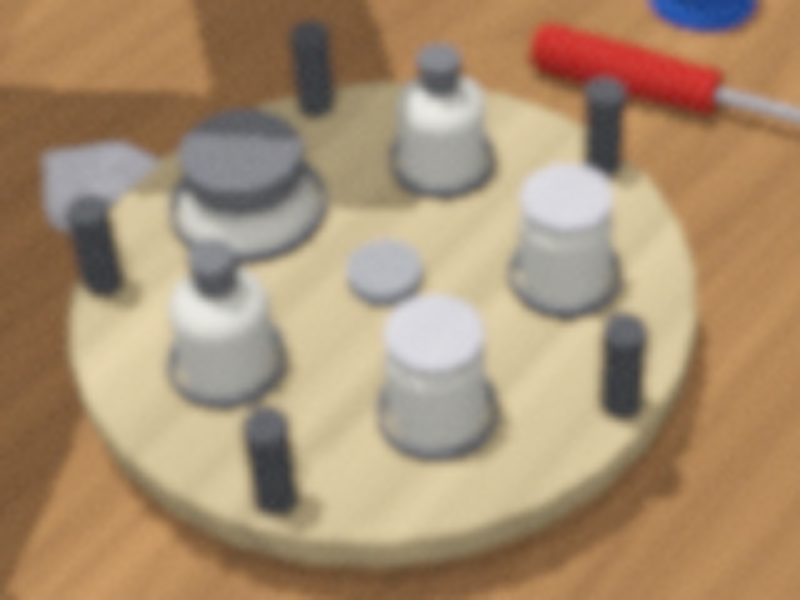

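```bash
cat > meas.py <<'E'
from fit import *
def fity(f,uv):
    w=unproj(f,uv,.081)[:,:2]
    def r(p):
        P=pegpts(p)[:,:2]; return np.concatenate([(P[np.argmin(((P-q)**2).sum(1))]-q) for q in w])
    b=min((least_squares(r,[*w.mean(0),y]) for y in np.linspace(0,1.2,7)),key=lambda s:s.cost); p=b.x
    return p[:2],np.rad2deg(p[2])%72,(np.abs(b.fun).max()*1e3).round(1)
T=lambda a:np.array(a)/4.1+[245,145]-.4
S=lambda a:np.array(a)/5+[145,180]-.4
E
python3 - <<'E'
from meas import *
t=load('top4.png');s=load('scene4.png')
print('top',fity(t,T([(257,24),(451,154),(389,378),(153,382),(74,160)])))
print('scene',fity(s,S([(311,37),(606,92),(625,330),(268,425),(92,213)])))
n=unproj(t,T([(229,447),(234,519),(309,443),(315,508),(277,557)]),.012)[:,:2];print(n.round(4))
for a,b in((0,1),(2,3)): d=n[b]-n[a];print('edge bearing',np.rad2deg(np.arctan2(d[1],d[0]))%360)
for c in((n[1]+n[3])/2,n[4]): d=c-C;print('mid/tip bearing',np.rad2deg(np.arctan2(d[1],d[0]))%360,np.linalg.norm(d))
d=n[1]-n[3];print('shoulder width',np.linalg.norm(d),'bearing',(np.rad2deg(np.arctan2(d[1],d[0]))+90)%360)
print('sceneTip',unproj(s,S([(48,190),(43,155),(66,226)]),.012).round(4))
# automatic axis: circle fit on disc rim? pivot cap
print('cap',unproj(t,T([(256,229)]),.04),unproj(s,S([(385,270)]),.04))
E
```

```text
top (array([ 0.53935546, -0.07759834]), np.float64(1.8539793696746085), np.float64(1.4))
scene (array([ 0.53923605, -0.07849333]), np.float64(2.242857265203824), np.float64(1.7))
[[ 0.4094 -0.0649]
 [ 0.3666 -0.0677]
 [ 0.4127 -0.1136]
 [ 0.374  -0.1167]
 [ 0.3448 -0.0935]]
edge bearing 183.81673753822167
edge bearing 184.58172454081657
mid/tip bearing 184.84539417227322 0.16949390374236134
mid/tip bearing 184.57561484745668 0.19506612855267105
shoulder width 0.049529579700325274 bearing 188.51483630642883
sceneTip [[ 0.3626 -0.1085  0.012 ]
 [ 0.343  -0.094   0.012 ]
 [ 0.3865 -0.1193  0.012 ]]
cap [[ 0.53930019 -0.07827994  0.04      ]] [[ 0.53524354 -0.0748231   0.04      ]]
```

The tub is at about 182.0° and the pointer at 184.6° (tip 184.6, scene 184.7), so 2.6° remain. The final push goes from finger angle 352.6 to 355.2.

```bash
python3 - <<'E'
from meas import *
t=load('top4.png')
d=unproj(t,T([(268,348)]),.072)[0,:2]-C; print('tub lid bearing',np.rad2deg(np.arctan2(d[1],d[0]))%360,np.linalg.norm(d))
def go(d,v,r=.120,z=.058):
    p,q=pose(d,1,r=r,z=z); return env.movel(p,velocity=v,frame=q)
p,q=pose(349,1,r=.120,z=.17); env.reach(p,q)
go(349,.1); go(352,.03); go(355.2,.012); env.hold(.2)
print(monitor.sense()['clock'])
go(351,.03); go(351,.15,z=.17)
env.reach([.36,-.45,.2],q); 
print(monitor.sense()['clock'])
f=grab('scene','scene5.png');t=grab('top','top5.png')
cv2.imwrite('pics/z5.png',cv2.resize(t['frame'][145:290,245:370,::-1],None,fx=4.1,fy=4.1,interpolation=cv2.INTER_CUBIC))
cv2.imwrite('pics/y5.png',cv2.resize(f['frame'][180:300,145:305,::-1],None,fx=5,fy=5,interpolation=cv2.INTER_CUBIC))
E
```

```text
tub lid bearing 181.6012600982195 0.07468371081279623
25.675
28.7083
```

View pics/z5.png

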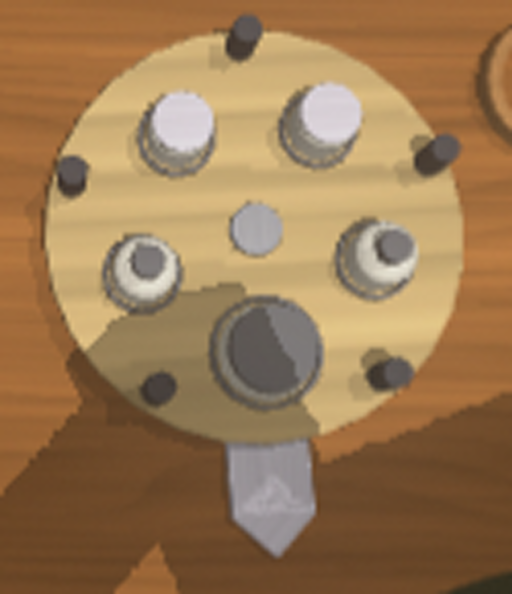

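View pics/y5.png

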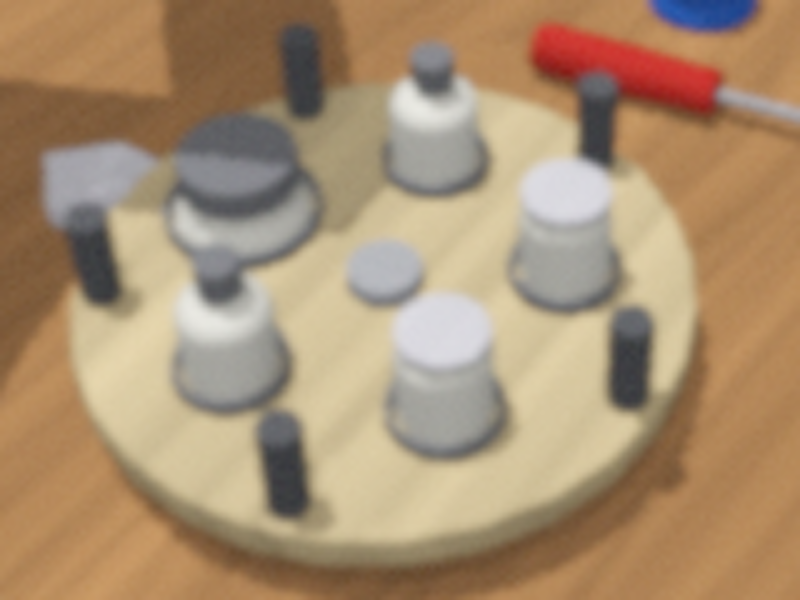

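```bash
python3 - <<'E'
from meas import *
t=load('top5.png');s=load('scene5.png')
ct,yt,e=fity(t,T([(248,25),(445,146),(396,371),(160,387),(73,168)]));print('top',ct,yt+180,e)
cs,ys,e=fity(s,S([(301,38),(598,86),(631,323),(280,428),(90,218)]));print('scene',cs,ys+180,e)
for c in (ct,C):
  for n,uv,z in(('tub lid',(275,348),.072),('pocket',(266,352),.043),('tip',(277,557),.012)):
    d=unproj(t,T([uv]),z)[0,:2]-c; print(n,np.rad2deg(np.arctan2(d[1],d[0]))%360,np.linalg.norm(d))
# auto: segmentation-based tub rim/pocket check + nose symmetric axis via contour
g=t['frame'].astype(int)
m=((g.max(2)-g.min(2))<28)&(g.sum(2)>200)
m=m.astype(np.uint8); n,l,st,ce=cv2.connectedComponentsWithStats(m)
for i in range(1,n):
    if st[i,4]>60 and 245<ce[i][0]<370 and 145<ce[i][1]<290: print(st[i],ce[i])
E
```

```text
top [ 0.53945785 -0.07736505] 184.46464902468813 0.9
scene [ 0.53874043 -0.07823004] 184.34358638188235 1.4
tub lid 185.08001228051265 0.07513373166133004
pocket 184.46803051275486 0.07490569828857169
tip 184.72597002467072 0.1953665070922505
tub lid 184.68950368427403 0.07483126223366103
pocket 184.07388415168984 0.07460872095581243
tip 184.57561484745668 0.19506612855267105
[313 165  20  21 270] [323.04444444 174.42222222]
[279 168  18  20 259] [287.96525097 176.63706564]
[301 195  13  12 123] [306.88617886 200.47154472]
[327 199  19  19 253] [336.55335968 207.32806324]
[270 202  19  19 247] [279.46153846 210.88259109]
[296 217  28  28 547] [309.7714808 230.488117 ]
[300 252  22  29 478] [310.55230126 264.13179916]
```

The measures agree to within about 0.5°: table 184.3–184.5°, tub lid 184.7–185.1°, pointer 184.6–184.7°. I'll check the bystanders on the saved pictures, then hand in.

```bash
python3 - <<'E'
from h import *
a,b=[load(n)['frame'].astype(int) for n in('top0.png','top5.png')]
for n,(x0,x1,y0,y1) in dict(driver=(214,240,150,228),tape=(360,400,146,184),offcut=(378,410,198,252)).items():
    print(n,(np.abs(a-b)[y0:y1,x0:x1].max(2)>40).mean())
env.hold(.3); s=monitor.sense(); print(s['clock'],s['contact_force'].round(1)); job.hand_in()
E
```

```text
driver 0.0
tape 0.0
offcut 0.35011574074074076
29.1083 [ 0.5 -0.1  0.3]
the job is handed in; nothing more can be done
```

```bash
python3 - <<'E'
from h import *
a,b=[cv2.imread('pics/'+n)[190:260,370:420] for n in('top0.png','top5.png')]
cv2.imwrite('pics/off.png',cv2.resize(np.hstack([a,b]),None,fx=5,fy=5))
E
```

```text
(no output)
```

View pics/off.png

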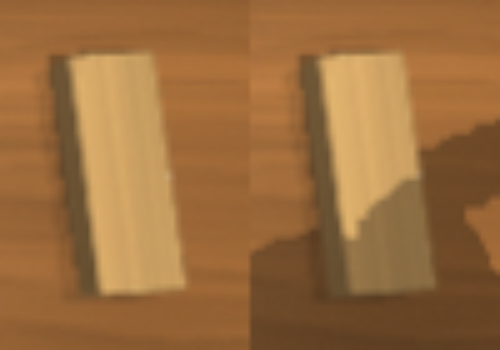

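I turned the carousel about 150° counter-clockwise by pushing one rim peg with the shut fingertips, in two gentle pushes. The white tub now stands in line with the pointer. I then backed the arm off and handed in at about 29 s.

- **Alignment:** the turntable reads 184.3–184.5°, the tub lid 184.7–185.1° and the pointer 184.6–184.7°. That agrees to about 0.5°, or under 1 mm at the tub. One early pointer reading, taken from its short shoulder edge, gave 188.5°; I judged it unreliable at this resolution and did not use it.
- **Containers:** the last pictures show all five standing in their pockets.
- **Forces:** sampled wrist forces stayed under 2 N, though I only read them at stops. The guarded approach to the peg never triggered.
- **Bystanders:** the screwdriver and tape ring show no change. My picture comparison flagged the offcut, but a crop shows only the arm's shadow on it, in the same place as before. I made that last check after handing in.

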